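# Hold the dispenser bracket against the drilled upstand

### The arm

A 7-joint arm with a two-finger parallel gripper is mounted at the origin on the work surface. World frame = base frame: x ahead of the robot, y to its left, z up, the work surface at z = 0. Lengths are in mm, angles in rad, forces in N, time in s.
With the tool pointing down it reaches from about 425 to 875 mm from the base axis. Payload 8.4 kg.
Tool frame: the origin (TCP) lies between the finger pads; the fingertips stand 17 mm ahead of it and the grasp point (between the pads) lies 2 mm behind it (manip.tip_extent is the distance from the TCP to the fingertips, in mm); z points along the fingers, y is the direction in which the jaws open and shut (so a half turn about z gives the same grasp; the last joint's range is limited). The gripper opens to 85 mm and grips with 20 to 120 N. Pads are 22 mm wide; open, the fingers measure 114 mm over their backs; the gripper's body (76 mm by 85 mm) begins 54 mm behind the grasp point. The pads swing forward as they close: fully open they stand 13 mm farther back than shut.
Start: joints at [-1.295, 0.333, 0.04, 1.465, -0.013, 1.343, -0.059], TCP at [237.956, 604.849, 248.308] pointing down, gripper open.
Joint ranges: [-2.58, 2.58], [-0.38, 2.09], [-1.3, 1.39], [0.25, 2.4], [-1.5, 4.64], [0.08, 2.09], [-2.65, 2.65]. Speed limits (rad/s): [2.22, 2.22, 2.79, 2.79, 3.14, 3.14, 3.14].

### API

Orientations are given as a 3x3 rotation matrix whose columns are the frame's x, y, z axes.
In Python, from rig import manip gives the robot as it stands.
- The arm moves only by the tool arm_command, never from a script. Its argument "deltas" is a list of rows, each a list of 7 numbers: the turn, a rotation vector about the tool's x, y, z in degrees, then the shift along the tool's x, y, z in cm, then the opening in per cent of the stroke, from 0 (shut) to 100 (fully open). A call has 1 to 5 rows; each row is the pose to reach, as a shift and turn from the pose commanded when the call began, along the tool's axes at that moment; what a row does not reach only later rows make up. A row lasts 1/10 s, in which the tool goes at most 50 mm and 8.59 degrees, less where a joint would pass 70% of its speed; a pose out of reach is approached as far as the arm can. A call with a gripper value outside its range is refused whole. The fingers move at their own pace and stop on an object; the grip force is fixed at half the most. Time passes only in rows, so rows that repeat a pose let the fingers close. It gives the time, the measured TCP pose, the force and the opening at its end, in the units of the state.
- manip.state(): the state, without advancing time (a new reading comes with each control period).
- manip.read_camera(name): name is "scene" or "top" or "wrist"; returns a dict with "pixels" (384x512x3 uint8, blue, green, red), "z_map" (384x512 float32, mm along the optical axis (not along the pixel's ray), 0 where there is no reading), "fx", "fy", "cx", "cy" (pixels), "cam_to_world" (4x4, takes a point from camera to world coordinates). Camera axes: x right, y down, z forward; pixel columns grow to the right and rows downward; lengths in mm; the calibration is good to about 2 mm. A picture is of the moment at which its call begins.
- manip.finish_job(): hands the job in, once; it reports no verdict.
The state is a dict: "time": time; "joint_positions": joint angles; "qvel": joint speeds; "effort": joint torques, N m; "position": TCP position; "orientation": TCP orientation; "wrist_force": force on the tool from outside, world axes, zero at the start; "moment": the same for the moment, N m; "gripper_width": opening from 0.0 (shut) to 1.0 (fully open).
Only numpy, scipy, OpenCV 4.12 (cv2) and the standard library are available. Lean on these libraries where they do the work, as an engineer would, in place of code of your own. Each camera call takes 0.05 s, during which the arm holds its last target.

### The job

Pick up the white wall bracket of the pod dispenser and hold it clear of the counter against the near face of the black granite upstand, upright and square, its foot shelf down and its two brass screw inserts centred on the two drilled holes, so that a helper on the far side can screw it on. Ease it on (never more than 25 N against the stone), keep pressing with a steady 10 N or so, and finish like that, still gripping and pressing; leave the dispenser, the tumbler and davara and the spatula where they are.

Things in the scene. Friction and masses are not known exactly. Their poses are not given: they have to be found in the camera images.
- bracket: White plastic wall bracket, loose, 0.13 to 0.25 kg, standing upright on its foot shelf. Origin: centre of its footprint, on its underside; x points out of its back (into the stone once mounted), z up. In this frame, mm: back plate x 22 to 28, 130 wide (y), 80 high; rail in the middle of its front; foot shelf x -34 to 22, 110 wide, 6 thick, lip 10 high; gussets at y +-52 up to z 27.
- bracket_grip (a point): Point inside the bracket's solid upright rail, the part to grip: rail 30 mm wide (across the bracket's y), 38 deep (x -16 to 22 in the bracket's frame), top at z 80, free on both sides. The point is on its centre line (x 3, y 0), 62 mm above the bracket's underside. Axes as the bracket's.
- seal_mid (a point): Middle of the bracket's back, level with the outer faces of its two sponge-rubber sealing strips (x 36, y 0, z 40 mm in the bracket's frame), which touch the stone first. A black strip 12 mm wide, 72 high runs down each edge of the back at y +-58 and stands 8 proud of the plate. Springy: both together give 1 mm for every 3 N, up to 6 mm, then they are hard.
- insert_left (a point): Left brass screw insert, on the back face of the bracket's plate (x 28, y 42, z 40 mm in the bracket's frame); on the plate's front a round boss of 16 mm diameter stands 6 out at the same place. Axes as the bracket's.
- insert_right (a point): Right brass screw insert, the same at y -42 mm.
- upstand: Black granite upstand, fixed: a slab 600 mm long (y), 20 thick (x), 110 high, standing on the counter beyond the loose things. Origin: centre of its underside; x points away from the robot's side, square to its faces, z up; the near face is at x = -10 mm. A strip of masking tape on its top edge marks the middle between the holes.
- holes_mid (a point): Point half-way between the two drilled holes, on the upstand's near face, 64 mm above the counter. Axes as the upstand's: x points into the stone.
- hole_left (a point): Centre of the left drilled through-hole (16 mm diameter, white collar round it) where it opens on the upstand's near face: 42 mm to the +y side of the middle, 64 mm above the counter. Axes as the upstand's.
- hole_right (a point): The same for the right hole, 42 mm to the -y side.
- dispenser_center (a point): Bystander: the white pod dispenser itself, a box 76 (x) by 90 (y) by 170 mm high with a round button and an open chute, standing on the counter. The point is its centre, 85 mm up.
- davara_center (a point): Bystander: the steel davara, a dish of 104 mm diameter and 42 mm high on the counter. The point is its centre, 21 mm up.
- tumbler_center (a point): Bystander: the steel tumbler standing in the davara, 72 mm in diameter and 92 mm high, its rim 95 mm over the counter. The point is its centre.
- spatula_center (a point): Bystander: the wooden dosa spatula, 290 mm long and at most 9 mm thick, lying on the counter beyond the upstand. The point is its centre.
There are look-alikes about, which are no part of the job. Leave any purple or turquoise look-alike of the bracket alone.

How it is judged:
By the outcome, as a careful person would: the job done as asked, in the order asked, and still so for the second after the job is handed in, while the arm keeps its last pose, push and grip.
It also fails if it takes over 50 s, if anything falls off the work surface, if the arm or the gripper's body presses on something with over 40 N, if the wrist force passes 120 N, or if a joint passes its speed limit or range.

## Working session

There is one attempt and no reset: what is moved stays moved. The work goes in short steps, Python scripts to look and compute and a tool call to move; the robot and the scene stay as the last step left them, time stands still between calls to the robot, and variables do not carry over. Pictures are saved under pics/ and viewed, and the job is handed in when it is done.

Besides the shell and the picture viewer there is one more tool, called after "Request:" as name([rows], argument=value, ...), one row to a line, values as JSON. arm_command: Moves the arm, as the interface text tells. Its arguments: {"type":"object","properties":{"deltas":{"type":"array","items":{"type":"array","items":{"type":"number"}}}},"required":["deltas"]}

```bash
mkdir -p pics; ls; cat > h.py <<'E'
import numpy as np, cv2
from rig import manip
def grab(n,tag):
    c=manip.read_camera(n); cv2.imwrite(f'pics/{tag}.png',c['pixels']); np.savez(f'pics/{tag}.npz',**c); return c
def pt(c,u,v,z=None):
    T=c['cam_to_world']; d=T[:3,:3]@np.array([(u-c['cx'])/c['fx'],(v-c['cy'])/c['fy'],1.])
    if z is None: s=c['z_map'][int(round(v)),int(round(u))]
    else: s=(z-T[2,3])/d[2]
    return T[:3,3]+s*d
def allpts(c):
    T=c['cam_to_world']; h,w=c['z_map'].shape; u,v=np.meshgrid(np.arange(w),np.arange(h)); Z=c['z_map']
    P=np.stack([(u-c['cx'])/c['fx']*Z,(v-c['cy'])/c['fy']*Z,Z],-1)
    return P@T[:3,:3].T+T[:3,3]
E
python3 - <<'E'
from h import *
np.set_printoptions(precision=2,suppress=True)
for n in('scene','top','wrist'):
    c=grab(n,n+'0'); print(n,c['fx'],c['cx'],c['cy'],c['cam_to_world'])
print(manip.state())
a=[cv2.imread(f'pics/{n}0.png') for n in('scene','top')]
E
```

```text
pics
scene 413.0367853366782 259.4081660374745 190.3051017336934 [[   0.87    0.36   -0.34  884.06]
 [   0.5    -0.65    0.57 -593.27]
 [  -0.02   -0.66   -0.75  857.39]
 [   0.      0.      0.      1.  ]]
top 481.8715824238393 256.10462269707057 191.35214334422224 [[  -0.     -0.99    0.13  350.26]
 [  -1.      0.      0.01    6.43]
 [  -0.01   -0.13   -0.99 1498.7 ]
 [   0.      0.      0.      1.  ]]
wrist 270.92504648288553 250.82272099226816 193.37963068663524 [[  0.37   0.89   0.27 168.85]
 [  0.93  -0.35  -0.11 630.6 ]
 [ -0.     0.29  -0.96 373.7 ]
 [  0.     0.     0.     1.  ]]
{'time': 0.15, 'joint_positions': array([-1.3 ,  0.33,  0.04,  1.47, -0.01,  1.34, -0.06]), 'qvel': array([ 0.  , -0.  , -0.  , -0.01, -0.  , -0.  ,  0.  ]), 'effort': array([  0.  , -65.9 ,   1.37, -40.59,   0.02,   0.01,   0.  ]), 'position': array([237.88, 604.56, 247.65]), 'orientation': array([[-0.93,  0.37, -0.  ],
       [ 0.37,  0.93, -0.  ],
       [-0.  , -0.  , -1.  ]]), 'wrist_force': array([-0.17,  0.32, -0.39]), 'moment': array([ 0.01,  0.01, -0.01]), 'gripper_width': 0.9977732954456604}
```

View pics/scene0.png

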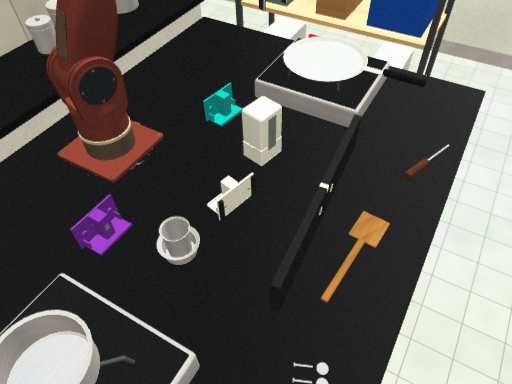

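View pics/top0.png

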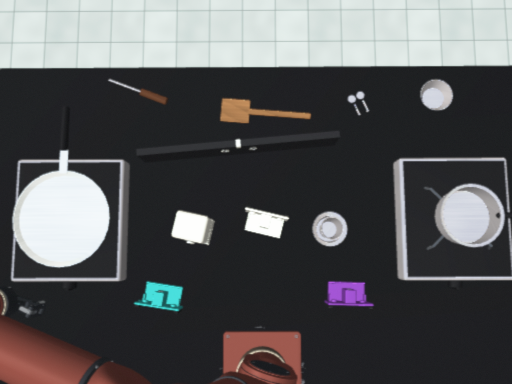

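View pics/wrist0.png

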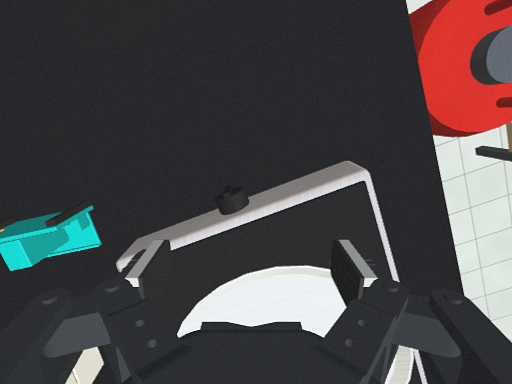

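In the top view the white bracket is at (266,222), between the dispenser (193,227) and the tumbler (330,229). The look-alikes are turquoise (162,296) and purple (348,293). The white one fits the description. The upstand runs from (137,153) to (339,134), with holes at about (225,151) and (253,149) and tape at (238,143). Next I'll measure and check an enlarged crop.

```bash
python3 - <<'E'
from h import *
np.set_printoptions(precision=1,suppress=True)
t=dict(np.load('pics/top0.npz')); s=dict(np.load('pics/scene0.npz'))
a=cv2.resize(t['pixels'][120:250,160:360],None,fx=3.9,fy=3.9,interpolation=cv2.INTER_CUBIC)
b=cv2.resize(s['pixels'][160:230,190:350],None,fx=4.5,fy=4.5,interpolation=cv2.INTER_CUBIC)
cv2.imwrite('pics/ct.png',a);cv2.imwrite('pics/cs.png',b)
P=allpts(t); px=t['pixels'].astype(int)
# upstand top: z ~110
R=P.reshape(-1,3)
m=(abs(R[:,2]-110)<6)&(R[:,0]>480)&(R[:,0]<700)&(abs(R[:,1])<400)
U=R[m]; print('upstand',m.sum(),U.min(0),U.max(0),np.median(U[:,2]))
r=cv2.minAreaRect(U[:,:2].astype(np.float32)); print(r, cv2.boxPoints(r))
# bracket
m2=(P[...,2]>5)&(P[...,0]>350)&(P[...,0]<480)&(P[...,1]<60)&(P[...,1]>-90)
B=P[m2]; print('br',B.min(0),B.max(0))
hist=np.histogram(B[:,2],bins=range(0,100,5)); print(hist[0])
for lo,hi in((74,88),(5,74)):
    q=B[(B[:,2]>lo)&(B[:,2]<hi)]; r=cv2.minAreaRect(q[:,:2].astype(np.float32)); print(lo,len(q),r,cv2.boxPoints(r).tolist())
E
```

```text
upstand 1360 [ 634.7 -229.9  104. ] [699.8 365.8 115.9] 110.50842592105312
((669.739990234375, 67.68405151367188), (23.37425994873047, 597.2252807617188), 5.123978614807129) [[ 631.4  364.1]
 [ 684.8 -230.8]
 [ 708.  -228.7]
 [ 654.7  366.1]]
br [350.3 -89.6   5. ] [ 477.9   59.4 1498.7]
[  0 372  96   6   3  21  11   4  10  15   9   6   4   5   9 120  91  17
   0]
74 229 ((447.5442199707031, -14.474662780761719), (126.56375122070312, 47.030181884765625), 81.41935729980469) [[414.8505859375, -73.53973388671875], [461.3543701171875, -80.55669403076172], [480.23785400390625, 44.59040832519531], [433.73406982421875, 51.60736846923828]]
5 569 ((414.45843505859375, -15.003715515136719), (148.81884765625, 126.42893981933594), 89.79632568359375) [[350.9798583984375, -89.18795013427734], [477.40802001953125, -89.63738250732422], [477.93701171875, 59.180519104003906], [351.50885009765625, 59.62995147705078]]
```

View pics/ct.png

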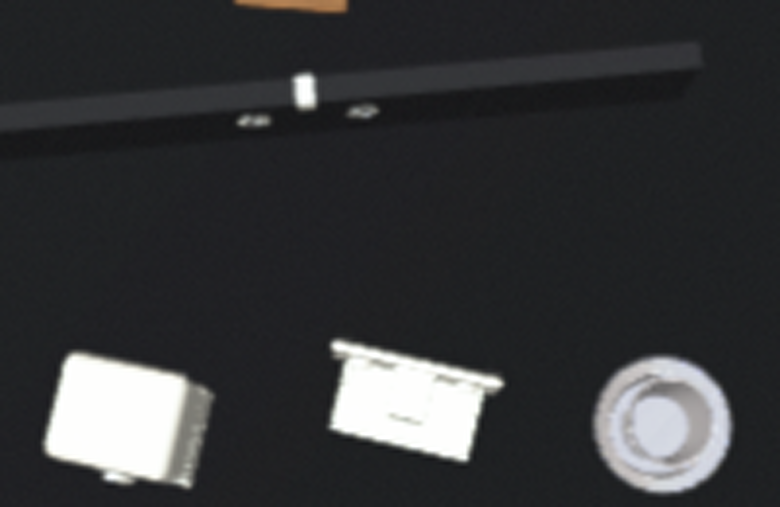

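View pics/cs.png

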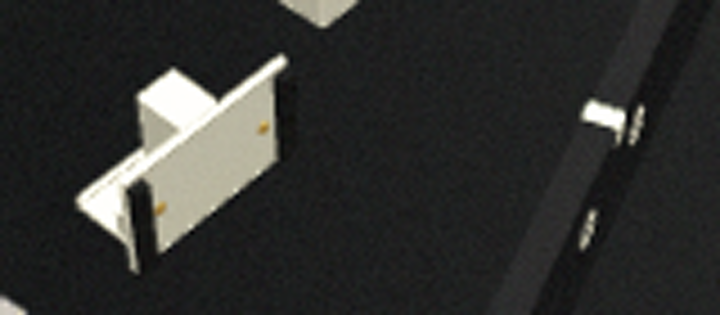

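The crops confirm it: the white bracket has brass inserts and black strips, and its back faces the upstand. Next I'll take precise edges from the top view.

```bash
cat >> h.py <<'E'
def subedge(px,thr,u0,u1,v0,v1):
    """first upward crossing of brightness going down each column"""
    g=px.max(2).astype(float); out=[]
    for u in range(u0,u1+1):
        for v in range(v0,v1):
            if g[v,u]<thr<=g[v+1,u]: out.append((u,v+(thr-g[v,u])/(g[v+1,u]-g[v,u]))); break
    return np.array(out)
def fit(p):
    for _ in range(3):
        k=np.polyfit(p[:,0],p[:,1],1); r=p[:,1]-np.polyval(k,p[:,0]); p=p[abs(r)<max(2*r.std(),.15)]
    return k,r.std(),len(p)
E
python3 - <<'E'
from h import *
np.set_printoptions(precision=1,suppress=True)
t=dict(np.load('pics/top0.npz')); px=t['pixels']
hsv=cv2.cvtColor(px,cv2.COLOR_BGR2HSV)
w=((hsv[...,1]<70)&(hsv[...,2]>110)).astype(np.uint8)
n,l,st,ce=cv2.connectedComponentsWithStats(w)
for i in range(1,n):
    if st[i,4]>6 and 130<st[i,0]<350 and 130<st[i,1]<250: print(i,st[i],ce[i])
print(px[138:160,225].max(1), px[138:160,253].max(1))
print(px[205:240,266].max(1)); 
# plate back top edge
e=subedge(px,110,249,284,200,225); k,s,nn=fit(e); print('edge',k,s,nn)
a=pt(t,248,np.polyval(k,248),80);b=pt(t,286,np.polyval(k,286),80); d=a-b; print(a,b,'yaw',np.degrees(np.arctan2(-d[0],d[1])))
# blob leftmost/rightmost at plate
for v in range(205,224): print(v,px[v,240:295].max(1)) if v in(206,208,210,212,214,216,218,220) else 0
E
```

```text
7 [235 139   6   9  48] [237.7 142.9]
8 [250 148   6   2   8] [252.6 148.4]
11 [225 150   4   2   7] [226.3 150.6]
14 [244 207  45  31 892] [264.3 222.3]
15 [ 171  210   43   35 1094] [191.9 227.3]
16 [312 211  36  35 961] [329.5 228.4]
[ 36  37  41  55  57  57  58  57  55  45  30  59 114 133  67  29  28  32
  34  35  36  36] [ 47  55  57  57  57  58  52  37  50  90 107 132  57  26  27  34  35  35
  34  35  35  36]
[ 34  34  35  34  35  38  90 201 252 243 254 254 254 254 254 254 254 254
 254 254 254 254 244 219 253 254 254 254 251 250 117  35  34  34  34]
edge [  0.2 148.7] 0.06898497794289235 34
[483.6  39.   80. ] [456.8 -73.   80. ] yaw -13.46811760674264
206 [36 37 35 35 35 45 57 58 50 47 41 36 35 33 33 35 35 34 34 35 33 35 34 34
 36 34 34 33 34 33 34 31 33 35 35 33 32 34 34 33 36 34 35 35 33 33 35 34
 34 35 34 35 34 33 34]
208 [ 35  33  35  33  77 204 250 247 226 196 173 163 140  99  65  57  51  42
  36  35  34  33  34  35  35  35  34  34  33  35  34  35  35  35  34  33
  34  34  34  34  34  34  34  35  35  33  36  34  33  34  34  35  32  34
  34]
210 [ 34  34  33  36  43  94 15
[... 642 characters left out ...]
 35  34
  35]
216 [ 34  34  35  35  35  33  47 125 231 253 253 254 254 254 254 254 254 254
 254 254 254 254 254 254 254 254 254 254 254 254 252 234 181 183 208 227
 245 251 251 251 252 248 230 204 175 164 146 107  65  37  34  33  34  34
  34]
218 [ 34  34  33  34  33  35  66 173 239 251 254 254 254 254 254 254 254 254
 254 254 254 254 254 254 254 254 254 254 254 254 252 249 253 251 237 217
 208 234 249 246 230 209 195 221 242 251 251 246 201  78  34  34  33  35
  33]
220 [ 34  34  35  34  34  46 123 234 254 254 254 254 254 254 254 254 254 254
 254 254 254 254 254 254 254 254 254 254 254 254 253 254 254 254 254 254
 254 252 251 250 247 237 243 235 149 139 124  84  44  34  35  35  34  35
  34]
```

```bash
python3 - <<'E'
from h import *
np.set_printoptions(precision=2,suppress=True)
t=dict(np.load('pics/top0.npz')); k=[0.2,148.7]
e=subedge(t['pixels'],110,249,284,200,225); k,_,_=fit(e)
L=pt(t,244.3,np.polyval(k,244.3),80);R=pt(t,288.6,np.polyval(k,288.6),80); print(L,R,np.linalg.norm(L-R))
m=(L+R)/2; yaw=np.radians(-13.5); x=np.array([np.cos(yaw),np.sin(yaw),0])
print('grip',m-25*x)
st=manip.state();p=st['position'];O=st['orientation']
g=m-25*x; 
for z in (150.,60.):
    g[2]=z; print('shift tool cm',O.T@(g-p)/10)
print('toolyaw',np.degrees(np.arctan2(-O[0,1],O[1,1])))
# holes
hl=pt(t,226.0,150.7,64);hr=pt(t,252.9,148.4,64); print(hl,hr,np.linalg.norm(hl-hr),(hl+hr)/2); d=hl-hr; print(np.degrees(np.arctan2(-d[0],d[1])))
print('tape',pt(t,237.7,142.9,110))
# upstand by near top edge from image: rows where brightness falls 56->35
g=t['pixels'].max(2).astype(float); P=[];Q=[]
for u in list(range(142,220))+list(range(265,335)):
    col=cv2.GaussianBlur(g,(1,3),0)[125:165,u]
    d=np.diff(col); i=d.argmin(); P.append((u,125+i+.5)); j=d[:i].argmax(); Q.append((u,125.5+j))
for n,z,A in(('near',110,P),('far',110,Q)):
    k,s,nn=fit(np.array(A)); a=pt(t,150,np.polyval(k,150),z);b=pt(t,330,np.polyval(k,330),z);d=a-b
    print(n,k,s,nn,a,b,'yaw',np.degrees(np.arctan2(-d[0],d[1])), 'x at y=66', b[0]+(66-b[1])*d[0]/d[1])
E
```

```text
[486.27  49.93  80.  ] [455.   -80.64  80.  ] 134.25874031529506
grip [446.33  -9.52  80.  ]
shift tool cm [-41.88 -49.5    9.83]
shift tool cm [-41.88 -49.49  18.83]
toolyaw -21.477989636360657
[656.64 105.92  64.  ] [663.37  24.26  64.  ] 81.93494817357652 [660.    65.09  64.  ]
4.711413952624409
tape [670.04  68.39 110.  ]
near [ -0.09 167.66] 0.28435119886370397 145 [637.97 326.06 110.  ] [ 684.6  -203.35  110.  ] yaw 5.033629799738389 x at y=66 660.8801805792068
far [ -0.09 160.84] 0.29330620510962224 148 [658.28 326.55 110.  ] [ 704.88 -203.81  110.  ] yaw 5.021314504817099 x at y=66 681.1752121441268
```

Consistency checks:
- The plate measures 134 mm against 130 given, and the bracket yaw is -13.5°.
- The upstand yaw is 5.0°, its thickness measures 20.3 mm, and the hole spacing is 82 mm against 84 given.

I'll move to hover above the rail.

Request:
arm_command([
  [0,0,-8,-41.9,-49.5,4.5,100],
  [0,0,-8,-41.9,-49.5,4.5,100],
  [0,0,-8,-41.9,-49.5,4.5,100],
  [0,0,-8,-41.9,-49.5,4.5,100],
  [0,0,-8,-41.9,-49.5,4.5,100],
])

```text
time: 0.65
position: [318.5, 366.6, 230.7]
orientation: [[-0.972, 0.233, -0.0], [0.233, 0.972, 0.0], [0.0, 0.0, -1.0]]
wrist_force: [0.4, 0.5, 0.1]
gripper_width: 0.997
```

Request:
arm_command([
  [0,0,0,-21.0,-33.5,2.7,100],
  [0,0,0,-21.0,-33.5,2.7,100],
  [0,0,0,-21.0,-33.5,2.7,100],
  [0,0,0,-21.0,-33.5,2.7,100],
  [0,0,0,-21.0,-33.5,2.7,100],
])

```text
time: 1.15
position: [397.9, 130.3, 213.9]
orientation: [[-0.972, 0.233, 0.0], [0.233, 0.972, 0.001], [-0.0, 0.001, -1.0]]
wrist_force: [0.8, -0.2, 0.0]
gripper_width: 1.003
```

```bash
python3 - <<'E'
from h import *
s=manip.state();p=s['position'];O=s['orientation'];print(p,O.T@(np.array([446.3,-9.5,200])-p)/10)
E
```

```text
[397.90215871 130.28859405 213.90721824] [ -7.96255306 -12.46792645   1.383722  ]
```

Request:
arm_command([
  [0,0,0,-8.0,-12.5,1.4,100],
  [0,0,0,-8.0,-12.5,1.4,100],
  [0,0,0,-8.0,-12.5,1.4,100],
  [0,0,0,-8.0,-12.5,1.4,100],
  [0,0,0,-8.0,-12.5,1.4,100],
])

```text
time: 1.65
position: [446.4, -8.8, 199.8]
orientation: [[-0.972, 0.236, -0.001], [0.236, 0.972, 0.0], [0.001, -0.0, -1.0]]
wrist_force: [0.6, 0.6, -0.4]
gripper_width: 1.002
```

```bash
python3 - <<'E'
from h import *
s=manip.state();print(s['position'],s['orientation'],s['wrist_force'])
c=grab('wrist','w1')
np.set_printoptions(precision=3,suppress=True);print(c['cam_to_world'])
E
```

```text
[446.35093526  -8.78003687 199.80220047] [[-9.71816013e-01  2.35740004e-01 -5.36324949e-04]
 [ 2.35740016e-01  9.71816157e-01  4.12036925e-05]
 [ 5.30922610e-04 -8.63908438e-05 -9.99999855e-01]] [ 0.56993312  0.57761527 -0.36451039]
[[  0.236   0.932   0.277 374.38 ]
 [  0.972  -0.226  -0.067   7.644]
 [ -0.      0.285  -0.959 326.034]
 [  0.      0.      0.      1.   ]]
```

View pics/w1.png

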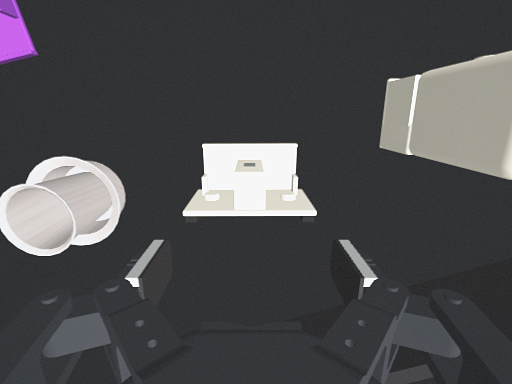

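The wrist view shows the white bracket centred. Its plate top edge runs from (184,213) to (316,213), the rail top is at (250,190), and the jaws are square to it. Measuring from this view.

```bash
python3 - <<'E'
from h import *
np.set_printoptions(precision=2,suppress=True)
t=dict(np.load('pics/w1.npz')); g=t['pixels'].max(2).astype(float)
P=[]
for u in range(195,306):
    for v in range(205,222):
        if g[v,u]>=130>g[v+1,u]: P.append((u,v+(g[v,u]-130)/(g[v,u]-g[v+1,u]))); break
k,s,n=fit(np.array(P));print(k,s,n,P[50:54])
row=g[213]; print(row[180:190],row[310:320])
L=pt(t,183.5,np.polyval(k,183.5),80);R=pt(t,316.5,np.polyval(k,316.5),80);d=R-L
print(L,R,np.linalg.norm(d),'yaw',np.degrees(np.arctan2(-d[0],d[1])))
m=(L+R)/2; x=np.array([d[1],-d[0],0])/np.linalg.norm(d); print('grip',m-25*x)
print(g[190,228:272]); print(g[165:215,250])
for v in(180,190,200):
  r=np.where(g[v,228:272]>235)[0]+228; print(v,r.min(),r.max(),pt(t,r.min()-.5,v,80),pt(t,r.max()+.5,v,80))
E
```

```text
[ -0.   216.24] 0.02277339001508977 111 [(245, np.float64(215.66489361702128)), (246, np.float64(215.66844919786095)), (247, np.float64(215.6720430107527)), (248, np.float64(215.6720430107527))]
[ 49.  50. 131. 255. 251. 248. 248. 248. 248. 248.] [248. 248. 248. 248. 249. 254. 245.  43.  52.  58.]
[452.17 -78.54  80.  ] [482.3   47.06  80.  ] 129.16841718656156 yaw -13.490685784048093
grip [442.92  -9.91  80.  ]
[216. 216. 217. 216. 217. 214. 248. 248. 247. 247. 247. 247. 247. 247.
 247. 247. 247. 247. 247. 247. 247. 247. 247. 247. 247. 247. 247. 247.
 247. 247. 247. 247. 247. 247. 247. 248. 248. 244. 216. 218. 218. 217.
 218. 217.]
[134. 184. 227. 222. 222. 221. 226. 249. 248. 247. 247. 247. 247. 247.
 247. 247. 247. 247. 247. 247. 247. 247. 247. 247. 247. 247. 247. 247.
 247. 247. 247. 247. 247. 247. 247. 247. 247. 247. 247. 247. 247. 247.
 247. 248. 249. 238. 249. 248. 248. 250.]
180 228 271 [427.67 -27.72  80.  ] [437.35  12.21  80.  ]
190 234 265 [438.38 -24.73  80.  ] [445.49   4.62  80.  ]
200 234 265 [447.98 -27.25  80.  ] [455.17   2.43  80.  ]
```

Request:
arm_command([
  [0,0,0,0.2,-0.14,5.0,100],
  [0,0,0,0.2,-0.14,9.0,100],
  [0,0,0,0.2,-0.14,12.0,100],
  [0,0,0,0.2,-0.14,14.0,100],
  [0,0,0,0.2,-0.14,14.0,100],
])

```text
time: 2.2
position: [442.0, -7.6, 57.8]
orientation: [[-0.973, 0.231, -0.005], [0.231, 0.973, -0.001], [0.004, -0.002, -1.0]]
wrist_force: [-0.2, 0.5, 0.4]
gripper_width: 0.999
```

```bash
python3 - <<'E'
from h import *
s=manip.state();print(s['position'],s['wrist_force'])
c=grab('wrist','w2')
E
```

```text
[441.98341133  -7.62105897  57.75223917] [-0.2095966   0.51925793  0.37820942]
```

View pics/w2.png

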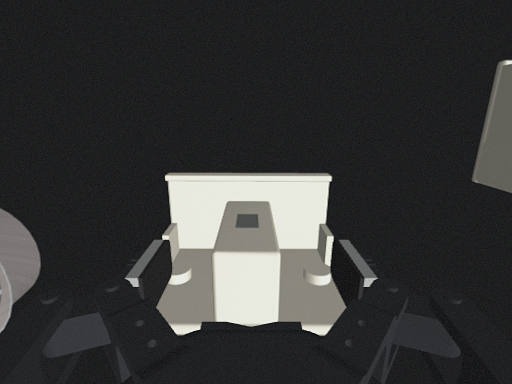

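The rail (216-279, 200-320) lies between the jaws and nothing touches. I'll make a small correction, then close.

Request:
arm_command([
  [0,0,0,-0.2,-0.15,-0.2,100],
  [0,0,0,-0.2,-0.15,-0.2,100],
  [0,0,0,-0.2,-0.15,-0.2,60],
])

```text
time: 2.55
position: [446.7, -10.4, 63.1]
orientation: [[-0.973, 0.233, 0.002], [0.233, 0.973, 0.001], [-0.002, 0.001, -1.0]]
wrist_force: [-0.5, -0.1, -0.6]
gripper_width: 0.855
```

Request:
arm_command([
  [0,0,0,0,0,0,20],
  [0,0,0,0,0,0,0],
  [0,0,0,0,0,0,0],
  [0,0,0,0,0,0,0],
  [0,0,0,0,0,0,0],
])

```text
time: 3.05
position: [446.0, -10.7, 62.3]
orientation: [[-0.972, 0.233, 0.0], [0.233, 0.972, 0.0], [-0.0, 0.0, -1.0]]
wrist_force: [-1.9, 0.4, 6.1]
gripper_width: 0.342
```

Gripped at 0.342, about 29 mm for the 30 mm rail. Lifting.

Request:
arm_command([
  [0,0,0,0,0,-0.5,0],
  [0,0,0,0,0,-1.5,0],
  [0,0,0,0,0,-3.0,0],
  [0,0,0,0,0,-4.0,0],
  [0,0,0,0,0,-4.0,0],
])

```text
time: 3.55
position: [446.8, -10.5, 103.5]
orientation: [[-0.972, 0.233, 0.003], [0.233, 0.972, 0.001], [-0.002, 0.002, -1.0]]
wrist_force: [0.7, -0.4, -0.1]
gripper_width: 0.343
```

```bash
python3 - <<'E'
from h import *
s=manip.state();print(s['position'],s['wrist_force'],s['gripper_width'])
grab('wrist','w3');grab('scene','s3')
a=cv2.imread('pics/w3.png');b=cv2.imread('pics/s3.png')[130:270,160:360];b=cv2.resize(b,None,fx=2.5,fy=2.5)
cv2.imwrite('pics/c3.png',cv2.resize(np.hstack([a[:350],cv2.resize(b,(400,350))]),None,fx=.87,fy=.87))
E
```

```text
[446.77678705 -10.47659708 103.51554393] [ 0.71443457 -0.36688051 -0.14933201] 0.34327397748520555
```

View pics/c3.png

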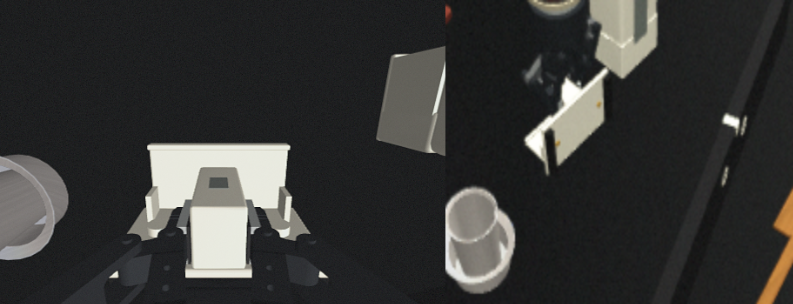

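Lifted cleanly, and the back faces the upstand. Now I'll turn and move to about 40 mm short of the stone.

Request:
arm_command([
  [0,0,-4,-2.5,2.1,0,0],
  [0,0,-8.5,-5.5,4.6,0,0],
  [0,0,-13,-8.5,7.1,0,0],
  [0,0,-17,-11,9.2,0.5,0],
  [0,0,-18.5,-12.2,10.2,1.0,0],
])

```text
time: 4.15
position: [590.0, 62.0, 90.6]
orientation: [[-0.996, -0.092, -0.0], [-0.092, 0.996, -0.0], [0.0, -0.0, -1.0]]
wrist_force: [-1.6, -0.8, -1.7]
gripper_width: 0.342
```

Request:
arm_command([
  [0,0,0,0,0,0,0],
  [0,0,0,0,0,0,0],
  [0,0,0,0,0,0,0],
])

```text
time: 4.45
position: [587.2, 59.2, 91.8]
orientation: [[-0.996, -0.086, -0.001], [-0.086, 0.996, -0.0], [0.001, -0.0, -1.0]]
wrist_force: [0.3, 0.2, -1.5]
gripper_width: 0.343
```

```bash
python3 - <<'E'
from h import *
np.set_printoptions(precision=4,suppress=True)
s=manip.state();print(s['position'],s['orientation'],s['wrist_force'],s['gripper_width'])
a=grab('wrist','w4')['pixels'];b=grab('scene','s4')['pixels'];c=grab('top','t4')['pixels']
cv2.imwrite('pics/c4a.png',cv2.resize(c[120:240,170:330],None,fx=5,fy=5,interpolation=cv2.INTER_CUBIC))
cv2.imwrite('pics/c4b.png',cv2.resize(b[130:240,220:360],None,fx=5,fy=5,interpolation=cv2.INTER_CUBIC))
E
```

```text
[587.2141  59.2115  91.751 ] [[-0.9963 -0.086  -0.0011]
 [-0.086   0.9963 -0.0003]
 [ 0.0011 -0.0002 -1.    ]] [ 0.3383  0.1712 -1.536 ] 0.34336363505332596
```

View pics/w4.png

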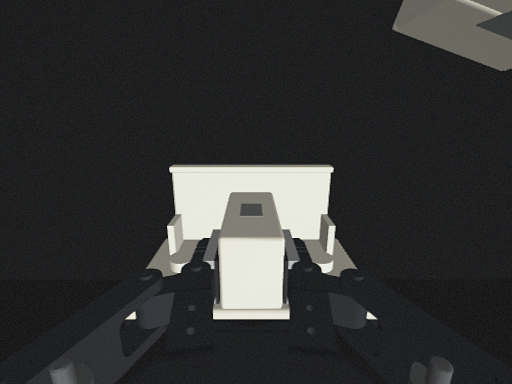

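View pics/c4a.png

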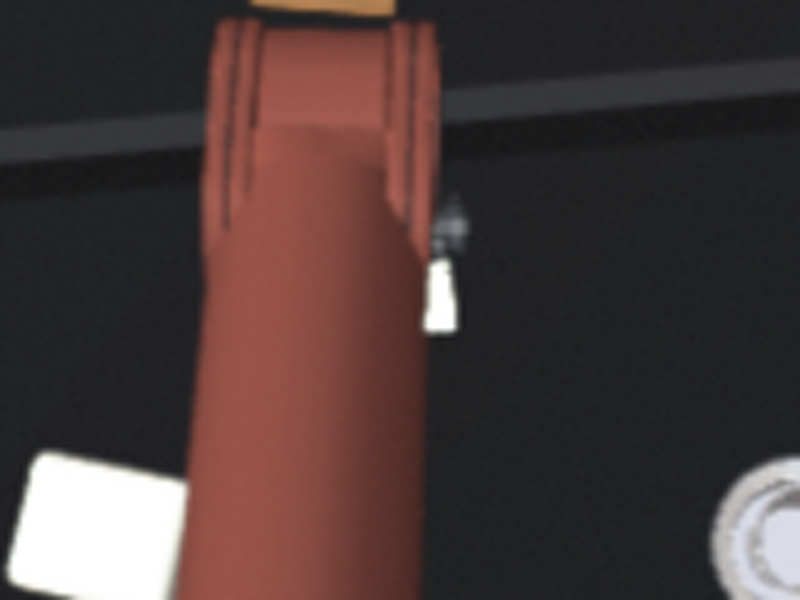

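View pics/c4b.png

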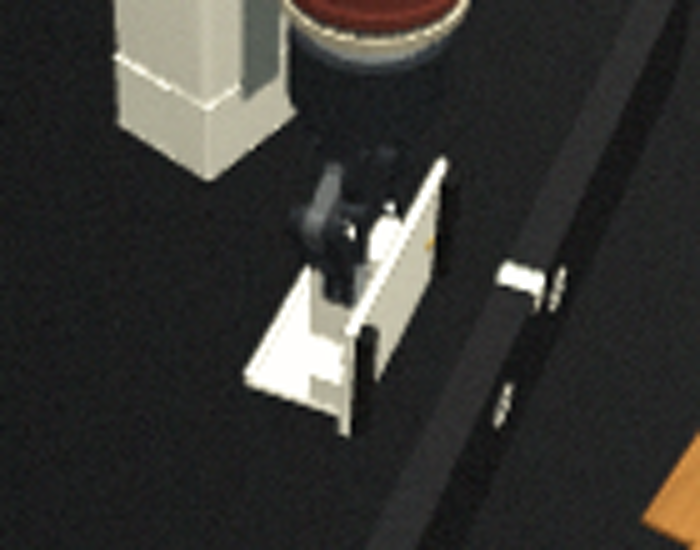

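The scene view shows the bracket upright ahead of the upstand. Its far top corner is at about (309,162) and near top corner at about (290,197). The far-face collars are at (331,188) and (321,211). I'll measure the in-hand pose by depth in the wrist and scene views.

```bash
python3 - <<'E'
from h import *
np.set_printoptions(precision=2,suppress=True)
w=dict(np.load('pics/w4.npz')); P=allpts(w)
def show(n,v0,v1,u0,u1):
    q=P[v0:v1,u0:u1].reshape(-1,3); A=np.c_[q[:,:2]-q[:,:2].mean(0),np.ones(len(q))]; k=np.linalg.lstsq(A,q[:,2],rcond=None)[0]; print(n,q.mean(0),'slopes deg',np.degrees(k[:2]),'z',k[2],q[:,2].std())
show('rail top',255,298,228,274)
show('plate top?',309,316,220,282)
show('shelf L',238,248,180,195); show('lip/top',166,171,180,320); show('panel',175,190,185,320)
for uv in((250,180),(250,230),(250,250),(250,300),(250,312),(160,260),(170,250)): print(uv,w['z_map'][uv[1],uv[0]],pt(w,*uv))
# w1 for comparison, bracket on counter
w=dict(np.load('pics/w1.npz'));P=allpts(w); show('w1 rail top',178,208,238,262)
s=dict(np.load('pics/s4.npz'));Q=allpts(s);px=s['pixels']
for uv in((305,175),(300,185),(295,190),(293,203),(298,195)): print('scene',uv,px[uv[1],uv[0]],pt(s,*uv))
E
```

```text
rail top [584.54  58.25 110.51] slopes deg [-30.69  -2.65] z 110.51002198154978 7.2901913453554075
plate top? [604.62  59.95 109.79] slopes deg [-64.66  -5.64] z 109.78755905853332 5.249781000103284
shelf L [606.91  14.03  40.42] slopes deg [15.22  6.26] z 40.41616190584342 3.7862090675585542
lip/top [548.51  54.5   40.8 ] slopes deg [-265.11  -22.91] z 40.79677469472283 15.075311941735308
panel [559.    56.99  36.52] slopes deg [-80.43  -6.97] z 36.51970549267174 9.050989387885856
(250, 180) 186.94154 [557.77  55.5   36.2 ]
(250, 230) 126.591446 [565.81  56.39 101.55]
(250, 250) 120.59246 [571.84  56.93 109.61]
(250, 300) 128.22041 [598.12  59.18 109.48]
(250, 312) 129.34935 [604.34  59.72 110.15]
(160, 260) 172.89711 [608.16   2.25  64.4 ]
(170, 250) 177.97705 [604.1    6.79  58.02]
w1 rail top [443.86 -10.51  81.97] slopes deg [-53.73  14.57] z 81.96658042318738 18.254694446058984
scene (305, 175) [175 195 199] [608.38  98.09  87.07]
scene (300, 185) [172 195 197] [611.13  63.84  83.14]
scene (295, 190) [173 194 198] [614.43  26.96 102.08]
scene (293, 203) [20 27 25] [624.97  -3.64  90.63]
scene (298, 195) [171 193 196] [612.64  52.59  56.68]
```

```bash
cat >> h.py <<'E'
def plane(q,ax):
    """robust fit coordinate ax as linear fn of the two others"""
    o=[i for i in range(3) if i!=ax]; m=np.ones(len(q),bool); q=q[abs(q[:,ax]-np.median(q[:,ax]))<12]; m=np.ones(len(q),bool)
    for _ in range(6):
        c=q[m][:,o].mean(0); A=np.c_[q[:,o]-c,np.ones(len(q))]; k=np.linalg.lstsq(A[m],q[m,ax],rcond=None)[0]; r=q[:,ax]-A@k; m=abs(r)<2.2*r[m].std()
    return q[m].mean(0),np.degrees(np.arctan(k[:2])),m.sum(),r[m].std()
E
python3 - <<'E'
from h import *
np.set_printoptions(precision=2,suppress=True)
w=dict(np.load('pics/w4.npz')); P=allpts(w)
print('railtop',plane(P[253:300,227:275].reshape(-1,3),2))
print('shelf',plane(P[176:236,180:216].reshape(-1,3),2)); print('shelfR',plane(P[176:236,286:324].reshape(-1,3),2))
s=dict(np.load('pics/s4.npz'));Q=allpts(s);px=s['pixels']; hsv=cv2.cvtColor(px,cv2.COLOR_BGR2HSV)
g=px.max(2)
m=np.zeros(g.shape,bool); m[160:220,285:312]=1; m&=(g>185)&(g<212)
print('back',m.sum(),plane(Q[m],0))
# far face collars
W=(g>120)&(hsv[...,1]<90); n,l,st,ce=cv2.connectedComponentsWithStats(W.astype(np.uint8))
for i in range(1,n):
    if 310<ce[i][0]<345 and 175<ce[i][1]<225: print(st[i],ce[i])
cv2.imwrite('pics/c4c.png',cv2.resize(px[155:225,280:345],None,fx=8.5,fy=8.5,interpolation=cv2.INTER_CUBIC))
brass=(hsv[...,1]>90)&(hsv[...,0]>10)&(hsv[...,0]<30)&(g>90); ys,xs=np.nonzero(brass[155:225,280:345]); print(xs+280,ys+155)
E
```

```text
railtop (array([584.89,  58.24, 110.02]), array([-0.2 , -0.14]), np.int64(2125), np.float64(0.46463131146323633))
shelf (array([579.34,  19.94,  36.06]), array([-0.1 ,  0.14]), np.int64(1946), np.float64(0.49629358834480614))
shelfR (array([572.38,  95.27,  36.02]), array([-0.18, -0.17]), np.int64(2032), np.float64(0.5244844638681609))
back 195 (array([611.27,  65.73,  76.69]), array([-4.66,  0.03]), np.int64(155), np.float64(0.3092718016299409))
[319 182  10  10  50] [324.02 185.42]
[330 184   3   8  12] [331.   187.58]
[319 207   3   8  10] [320.3 210.7]
[306 305] [178 179]
```

View pics/c4c.png

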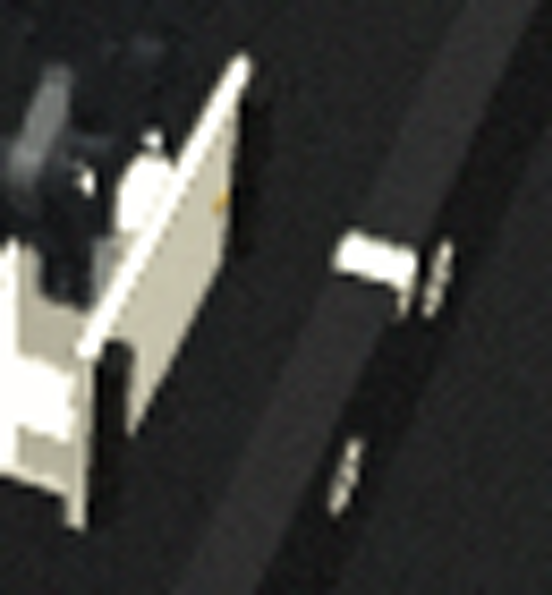

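```bash
python3 - <<'E'
from h import *
np.set_printoptions(precision=2,suppress=True)
s=dict(np.load('pics/s4.npz'));px=s['pixels'];g=px.max(2).astype(float);Q=allpts(s)
yw=np.radians(5.0); n=np.array([np.cos(yw),np.sin(yw),0]); tt=np.array([-np.sin(yw),np.cos(yw),0])
def wc(u0,u1,v0,v1):
    a=np.clip(g[v0:v1,u0:u1]-50,0,None); v,u=np.mgrid[v0:v1,u0:u1]; return (a*u).sum()/a.sum(),(a*v).sum()/a.sum()
A=wc(329,334,182,193);B=wc(317,323,205,216);print(A,B)
a=pt(s,*A,64);b=pt(s,*B,64);print(a,b,np.linalg.norm(a-b),'mid',(a+b)/2,'y-along',(a+b)/2@tt,'n',(a+b)/2@n)
T=(322.5,184.5) ; print('tape',pt(s,*T,110),pt(s,*T,110)@tt)
sat=(px.max(2).astype(int)-px.min(2)); sub=sat[174:184,301:311]; i=np.unravel_index(sub.argmax(),sub.shape); print(sub)
aa=np.clip(sub-35,0,None); v,u=np.mgrid[174:184,301:311]; I=((aa*u).sum()/aa.sum(),(aa*v).sum()/aa.sum()); p=pt(s,*I,70); print('ins',I,p,'along',p@tt,'n',p@n,'mid along',p@tt-42)
# upstand top in scene depth
R=Q.reshape(-1,3); m=(abs(R[:,2]-110)<4)&(R[:,0]>625)&(R[:,0]<720)&(abs(R[:,1])<380); r=cv2.minAreaRect(R[m][:,:2].astype(np.float32)); print('upst top',m.sum(),np.median(R[m],0),r)
c=R[m];k=np.polyfit(c[:,1],c[:,0],1);print('yaw',np.degrees(np.arctan(-k[0])),np.polyval(k,66), 'z',np.median(c[:,2]))
E
```

```text
(np.float64(331.0880626223092), np.float64(187.15786040443575)) (np.float64(320.21742021276594), np.float64(210.64295212765958))
[677.7  112.14  64.  ] [685.33  27.45  64.  ] 85.03312377562331 mid [681.52  69.8   64.  ] y-along 10.131386223658158 n 685.006614796733
tape [667.89  69.17 110.  ] 10.697076695097579
[[ 2  3 28 25 25 24 10  2  4  1]
 [ 2 10 26 25 24 25  9  2  6  1]
 [ 3 28 25 26 27 30  6  5  4  3]
 [14 26 24 27 37 67  3  2  6  1]
 [25 25 24 30 69 98  5  1  1  1]
 [25 27 23 32 85 35  1  2  4  2]
 [25 24 26 26 38 24  0  5  1  3]
 [27 26 24 27 25 19  3  3  5  2]
 [23 29 25 25 24 11  3  3  6  2]
 [25 29 23 27 26 11  5  3  2  2]]
ins (np.float64(305.51630434782606), np.float64(178.1195652173913)) [608.34 103.87  70.  ] along 50.45465334411122 n 615.0813204802755 mid along 8.454653344111222
upst top 1658 [678.84 -11.3  110.31] ((671.933837890625, 67.68315124511719), (21.394081115722656, 601.3735961914062), 5.046834945678711)
yaw 5.057080864061674 672.3442762771336 z 110.31160338563387
```

```bash
python3 - <<'E'
from h import *
np.set_printoptions(precision=2,suppress=True)
s=dict(np.load('pics/top0.npz'));g=s['pixels'].max(2).astype(int)
print(g[144:156,218:264:1][:, :16]);print(g[142:154,244:262]);print(g[136:152,231:245])
yw=np.radians(5.04); n=np.array([np.cos(yw),np.sin(yw),0]); tt=np.array([-np.sin(yw),np.cos(yw),0])
def wc(u0,u1,v0,v1,th):
    a=np.clip(g[v0:v1,u0:u1]-th,0,None).astype(float); v,u=np.mgrid[v0:v1,u0:u1]; return (a*u).sum()/a.sum(),(a*v).sum()/a.sum()
A=wc(218,232,148,156,62);B=wc(244,262,145,153,62);T=wc(231,245,136,150,70)
for nm,c,z in(('L',A,64),('R',B,64),('T',T,110)):
    p=pt(s,*c,z);print(nm,c,p,'along',p@tt,'n',p@n)
E
```

```text
[[ 58  57  57  56  56  57  58  58  57  56  57  57  57  56  56  56]
 [ 56  57  57  56  56  56  57  57  57  56  56  56  56  58  57  57]
 [ 58  56  56  56  56  57  56  55  54  54  54  54  53  53  51  52]
 [ 53  53  53  53  52  51  49  45  43  41  40  40  38  36  32  32]
 [ 41  39  36  33  35  35  35  30  34  33  31  31  27  26  26  27]
 [ 27  28  26  38  66  78  61  59  71  67  59  34  26  26  25  26]
 [ 26  24  35  81 131 140 109 114 137 129 110  57  30  26  26  25]
 [ 25  27  51 128 160 117  99 133 154 134 114  56  27  25  27  27]
 [ 25  27  31  54  70  62  59  67  69  56  48  32  27  25  25  28]
 [ 26  27  27  28  27  30  29  29  27  26  26  27  28  26  28  27]
 [ 26  26  27  28  28  28  26  28  28  28  28  28  29  26  27  29]
 [ 29  27  29  29  31  32  32  32  32  30  32  33  35  34  34  34]]
[[ 58  57  56  56  57  57  57  56  57  57  57  57  57  57  56  56  56  56]
 [ 57  57  56  57  56  57  56  57  57  58  57  57  56  55  56  54  54  53]
 [ 57  56  56  55  56  54  53  53  53  52  52  52  52  50  46  44  41  41]
 [ 51  52  49  46  45  41  41  42  40  37  34  32  30  29  29  28  28 
[... 1247 characters left out ...]
32  30]
 [ 36  32  32  31  48 107 149 151 144 115  47  27  26  26]
 [ 26  26  27  26  29  48  66  63  55  46  29  27  28  28]
 [ 26  25  26  28  26  29  29  28  27  27  27  24  25  26]
 [ 26  26  25  26  28  27  26  26  28  26  27  26  26  26]
 [ 25  27  27  25  25  26  27  27  26  26  26  25  27  27]]
L (np.float64(224.5361216730038), np.float64(150.5218631178707)) [657.21 110.37  64.  ] along 52.20319082366922 n 664.361965137857
R (np.float64(252.5909090909091), np.float64(148.18977272727273)) [664.02  25.2   64.  ] along -33.23461829714209 n 663.6666825086354
T (np.float64(237.6999852136626), np.float64(142.84296909655478)) [670.21  68.39 110.  ] along 9.24299961190412 n 673.6283285424514
```

The numbers agree across views:
- **Attitude:** the bracket is level within 0.2°, with its underside at 30.0 mm.
- **Sideways:** it needs +1.6 mm along the wall (both the scene view and the top/robot frame say so).
- **Height:** it needs to come down 6 mm.
- **Gap:** about 42 mm remain to the stone.

Approaching to about 10 mm off.

Request:
arm_command([
  [0,0,-0.1,-0.8,0.16,0.6,0],
  [0,0,-0.1,-1.8,0.16,0.6,0],
  [0,0,-0.1,-2.7,0.16,0.6,0],
  [0,0,-0.1,-3.2,0.16,0.6,0],
  [0,0,-0.1,-3.2,0.16,0.6,0],
])

```text
time: 5.1
position: [620.8, 64.3, 85.9]
orientation: [[-0.996, -0.089, 0.0], [-0.089, 0.996, -0.001], [-0.0, -0.001, -1.0]]
wrist_force: [-1.4, -0.7, -1.2]
gripper_width: 0.345
```

Request:
arm_command([
  [0,0,0,0,0,0,0],
  [0,0,0,0,0,0,0],
  [0,0,0,0,0,0,0],
])

```text
time: 5.4
position: [619.7, 64.4, 86.0]
orientation: [[-0.996, -0.089, -0.0], [-0.089, 0.996, 0.0], [0.0, 0.0, -1.0]]
wrist_force: [0.1, 1.1, -1.1]
gripper_width: 0.341
```

```bash
cat > m.py <<'E'
from h import *
import sys
np.set_printoptions(precision=3,suppress=True)
tag=sys.argv[1]
yw=np.radians(5.04); n=np.array([np.cos(yw),np.sin(yw),0]); tt=np.array([-np.sin(yw),np.cos(yw),0])
st=manip.state();p=st['position'];O=st['orientation']
print('t',st['time'],'pos',p,'along',p@tt,'n',p@n,'F',st['wrist_force'],'Fn',st['wrist_force']@n,'M',st['moment'],'yaw',np.degrees(np.arctan2(-O[0,1],O[1,1])),'tilt',np.degrees(O[:2,2]),'w',st['gripper_width'])
w=grab('wrist','w'+tag);s=grab('scene','s'+tag)
P=allpts(w);print('railtop',plane(P[253:300,227:275].reshape(-1,3),2));print('shelf',plane(P[176:230,182:214].reshape(-1,3),2))
cv2.imwrite(f'pics/c{tag}.png',cv2.resize(s['pixels'][145:235,270:360],None,fx=6.5,fy=6.5,interpolation=cv2.INTER_CUBIC))
E
python3 m.py 5
```

```text
t 5.4 pos [619.688  64.44   86.043] along 9.750541742719186 n 622.9528569824483 F [ 0.108  1.057 -1.104] Fn 0.20013685265770145 M [ 0.023  0.001 -0.021] yaw 5.120733551117908 tilt [-0.007  0.008] w 0.34111857225643044
railtop (array([617.366,  63.524, 104.238]), array([-0.324, -0.205]), np.int64(2107), np.float64(0.47111510803809614))
shelf (array([610.171,  25.142,  30.293]), array([-0.025,  0.135]), np.int64(1618), np.float64(0.5168684805588986))
```

View pics/c5.png

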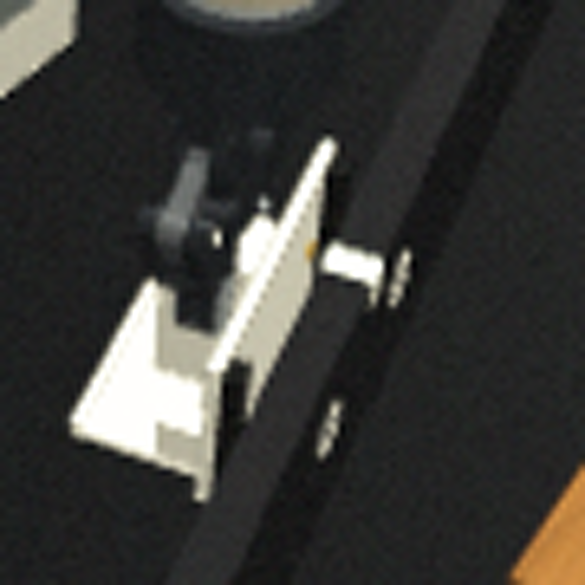

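The attitude is good, with a gap of about 10 mm. I'll trim -0.7 mm sideways and creep in.

Request:
arm_command([
  [0,0,0.1,-0.2,-0.07,0.03,0],
  [0,0,0.1,-0.4,-0.07,0.03,0],
  [0,0,0.1,-0.6,-0.07,0.03,0],
  [0,0,0.1,-0.7,-0.07,0.03,0],
  [0,0,0.1,-0.7,-0.07,0.03,0],
])

```text
time: 6.0
position: [627.2, 64.4, 85.7]
orientation: [[-0.996, -0.088, 0.0], [-0.088, 0.996, -0.0], [-0.0, -0.0, -1.0]]
wrist_force: [-0.5, 0.5, -2.4]
gripper_width: 0.347
```

Request:
arm_command([
  [0,0,0,0,0,0,0],
  [0,0,0,0,0,0,0],
])

```text
time: 6.2
position: [626.9, 64.4, 85.6]
orientation: [[-0.996, -0.088, -0.0], [-0.088, 0.996, -0.0], [0.0, -0.0, -1.0]]
wrist_force: [-0.5, 0.0, -1.7]
gripper_width: 0.344
```

```bash
python3 m.py 6
cat >> h.py <<'E'
def insert(tag,zz=64):
    s=dict(np.load(f'pics/s{tag}.npz'));px=s['pixels'].astype(int)
    yw=np.radians(5.04); n=np.array([np.cos(yw),np.sin(yw),0]); tt=np.array([-np.sin(yw),np.cos(yw),0])
    sat=np.clip(px.max(2)-px.min(2)-35,0,None)*((px[...,2]-px[...,0])>25); sub=sat[170:192,300:330].astype(float); print(sub.max())
    v,u=np.mgrid[170:192,300:330]; I=((sub*u).sum()/sub.sum(),(sub*v).sum()/sub.sum()); p=pt(s,*I,zz); print('ins',I,p,'along mid',p@tt-42,'n',p@n)
E
python3 -c "
from h import *
insert('4',70);insert('5');insert('6')"
```

```text
t 6.2 pos [626.879  64.404  85.639] along 9.083006362087001 n 630.1132626021415 F [-0.455  0.048 -1.704] Fn -0.4493013261874696 M [-0.031 -0.011 -0.026] yaw 5.023995139246817 tilt [-0.009 -0.002] w 0.34391290557012333
railtop (array([624.561,  63.498, 103.872]), array([-0.355,  0.005]), np.int64(2159), np.float64(0.47434463655723474))
shelf (array([617.312,  25.098,  29.918]), array([-0.031, -0.055]), np.int64(1647), np.float64(0.5450707543568307))
63.0
ins (np.float64(305.51630434782606), np.float64(178.1195652173913)) [608.34333757 103.87052749  70.        ] along mid 8.025233315104217 n 615.1163945787847
81.0
ins (np.float64(317.2618025751073), np.float64(182.93991416309012)) [640.42782824 108.39059099  64.        ] along mid 9.709159587404436 n 647.4739270514472
0.0
ins (np.float64(nan), np.float64(nan)) [nan nan nan] along mid nan n nanh.py:35: RuntimeWarning: invalid value encountered in scalar divide
  v,u=np.mgrid[170:192,300:330]; I=((sub*u).sum()/sub.sum(),(sub*v).sum()/sub.sum()); p=pt(s,*I,zz); print('ins',I,p,'along mid',p@tt-42,'n',p@n)
```

Request:
arm_command([
  [0,0,0,-0.05,0.02,0,0],
  [0,0,0,-0.1,0.02,0,0],
  [0,0,0,-0.15,0.02,0,0],
  [0,0,0,-0.2,0.02,0,0],
  [0,0,0,-0.25,0.02,0,0],
])

```text
time: 6.8
position: [629.5, 64.8, 85.7]
orientation: [[-0.996, -0.088, 0.0], [-0.088, 0.996, -0.0], [-0.0, -0.0, -1.0]]
wrist_force: [0.8, -0.4, -0.9]
gripper_width: 0.346
```

Request:
arm_command([
  [0,0,0,-0.04,0,0,0],
  [0,0,0,-0.08,0,0,0],
  [0,0,0,-0.12,0,0,0],
])

```text
time: 7.1
position: [630.4, 64.9, 85.6]
orientation: [[-0.996, -0.088, -0.001], [-0.088, 0.996, -0.0], [0.001, 0.0, -1.0]]
wrist_force: [-2.4, -0.4, 0.3]
gripper_width: 0.34
```

Request:
arm_command([
  [0,0,0,-0.03,0,0,0],
  [0,0,0,-0.06,0,0,0],
  [0,0,0,-0.1,0,0,0],
  [0,0,0,-0.1,0,0,0],
])

```text
time: 7.5
position: [631.3, 65.0, 85.7]
orientation: [[-0.996, -0.088, -0.001], [-0.088, 0.996, -0.0], [0.001, 0.0, -1.0]]
wrist_force: [-4.5, 0.3, 3.0]
gripper_width: 0.34
```

Request:
arm_command([
  [0,0,0,-0.03,0,0,0],
  [0,0,0,-0.06,0,0,0],
  [0,0,0,-0.1,0,0,0],
  [0,0,0,-0.1,0,0,0],
])

```text
time: 7.9
position: [631.9, 65.0, 85.6]
orientation: [[-0.996, -0.088, -0.002], [-0.088, 0.996, -0.0], [0.002, 0.0, -1.0]]
wrist_force: [-7.7, -0.1, 3.6]
gripper_width: 0.342
```

Request:
arm_command([
  [0,0,0,-0.03,0,0,0],
  [0,0,0,-0.07,0,0,0],
  [0,0,0,-0.07,0,0,0],
  [0,0,0,-0.07,0,0,0],
])

```text
time: 8.3
position: [632.3, 65.1, 85.6]
orientation: [[-0.996, -0.088, -0.002], [-0.088, 0.996, 0.0], [0.002, 0.0, -1.0]]
wrist_force: [-7.6, -0.9, 4.8]
gripper_width: 0.342
```

```bash
python3 m.py 7
python3 - <<'E'
from h import *
c=grab('top','t7');g=c['pixels']
cv2.imwrite('pics/t7c.png',cv2.resize(g[120:200,190:310],None,fx=6,fy=6,interpolation=cv2.INTER_CUBIC))
s=manip.state();print(s['wrist_force'],s['moment'])
E
```

```text
t 8.3 pos [632.348  65.067  85.559] along 9.262383505726142 n 635.6196227906356 F [-7.615 -0.867  4.832] Fn -7.661521001490027 M [-0.119  1.621  0.027] yaw 5.022568214719615 tilt [-0.124  0.   ] w 0.3419765701234893
railtop (array([630.078,  64.1  , 103.788]), array([-0.405, -0.022]), np.int64(2088), np.float64(0.43800167150780206))
shelf (array([622.705,  25.684,  29.832]), array([-0.068,  0.204]), np.int64(1658), np.float64(0.5541106713774945))
[-7.64454954  0.16962152  4.95999052] [-0.07196932  1.6573013   0.00485403]
```

View pics/c7.png

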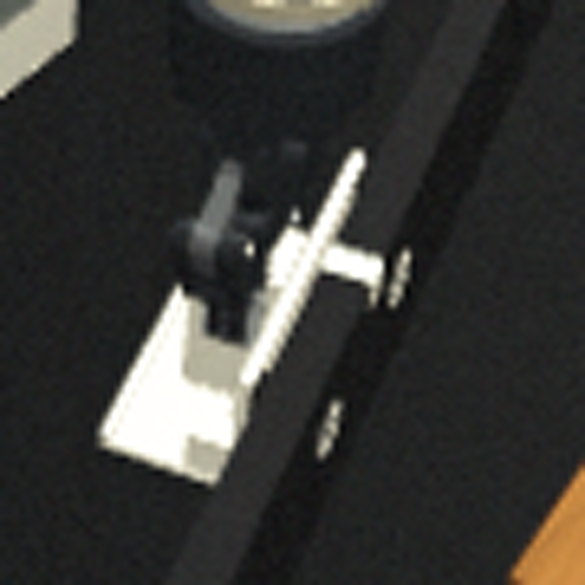

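View pics/w7.png

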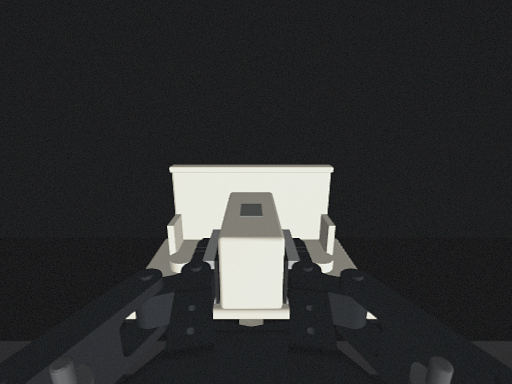

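In the wrist view the tape mark (251,322) lies on the plate's centre (251.5), so the bracket is centred. The force is 7.6 N with some upward friction. I'll add a little push and relieve z slightly.

Request:
arm_command([
  [0,0,0,-0.03,0,-0.02,0],
  [0,0,0,-0.06,0,-0.04,0],
  [0,0,0,-0.08,0,-0.04,0],
  [0,0,0,-0.08,0,-0.04,0],
])

```text
time: 8.85
position: [632.6, 65.1, 85.6]
orientation: [[-0.996, -0.087, -0.003], [-0.087, 0.996, -0.0], [0.003, 0.0, -1.0]]
wrist_force: [-9.1, -0.6, 2.5]
gripper_width: 0.347
```

Request:
arm_command([
  [0,0,0,0,0,0,0],
  [0,0,0,0,0,0,0],
])

```text
time: 9.05
position: [632.7, 65.1, 85.6]
orientation: [[-0.996, -0.087, -0.003], [-0.087, 0.996, -0.0], [0.003, 0.0, -1.0]]
wrist_force: [-9.8, -0.8, 2.3]
gripper_width: 0.347
```

Request:
arm_command([
  [0,0,0,-0.01,0,-0.01,0],
  [0,0,0,-0.01,0,-0.01,0],
  [0,0,0,-0.01,0,-0.01,0],
  [0,0,0,-0.01,0,-0.01,0],
  [0,0,0,-0.01,0,-0.01,0],
])

```text
time: 9.55
position: [632.7, 65.1, 85.6]
orientation: [[-0.996, -0.088, -0.003], [-0.088, 0.996, -0.0], [0.003, 0.0, -1.0]]
wrist_force: [-9.2, -0.5, 3.0]
gripper_width: 0.344
```

```bash
python3 m.py 8; python3 - <<'E'
from h import *
w=dict(np.load('pics/w8.npz'))['pixels']
cv2.imwrite('pics/w8c.png',cv2.resize(w[230:345,170:330],None,fx=4.8,fy=4.8))
g=w.max(2).astype(int)
print(g[311:316,205:300:1][2]); print(g[322,225:280])
b=dict(np.load('pics/s0.npz'))['pixels'] if False else cv2.imread('pics/scene0.png'); a=cv2.imread('pics/s8.png')
d=cv2.absdiff(a,b).max(2)>60
for n,(u0,u1,v0,v1) in dict(tumbler=(150,205,210,268),spat=(315,395,205,305),disp=(238,286,120,165)).items(): print(n,d[v0:v1,u0:u1].sum())
E
```

```text
t 9.55 pos [632.657  65.067  85.575] along 9.23528553531836 n 635.9267922945753 F [-9.197 -0.494  2.995] Fn -9.205260776534233 M [-0.058  1.794  0.048] yaw 5.020227100450903 tilt [-0.198 -0.011] w 0.3436139898933594
railtop (array([630.472,  64.18 , 103.796]), array([-0.354,  0.006]), np.int64(2085), np.float64(0.4489974521496307))
shelf (array([622.954,  25.724,  29.878]), array([-0.17 , -0.004]), np.int64(1644), np.float64(0.5486908768290679))
[ 37  35  30  35  30  35  34  20 212 234 228 228 228 227 228 229 228 229
 229 228 229 229 229 228 229 229 230 228 229 227 229 228 228 228 228 229
 227 228 229 228 228 228 228 230 228 228 228 228 228 228 228 228 228 229
 228 227 229 229 228 228 229 228 228 229 230 229 228 228 229 228 228 228
 228 228 229 229 227 228 229 228 228 228 229 236 160  48  36  35  32  37
  36  34  34  31  35]
[ 37  36  36  33  33  27  26  29  27  30  24  26  28  23 123 138 134 133
 133 135 131 130 130 132 133 134 134 129 131 135 133 131 130 131 130 128
 134 118  65  25  26  29  33  26  22  26  35  32  32  35  37  36  33  31
  31]
tumbler 0
spat 0
disp 0
```

View pics/w8c.png

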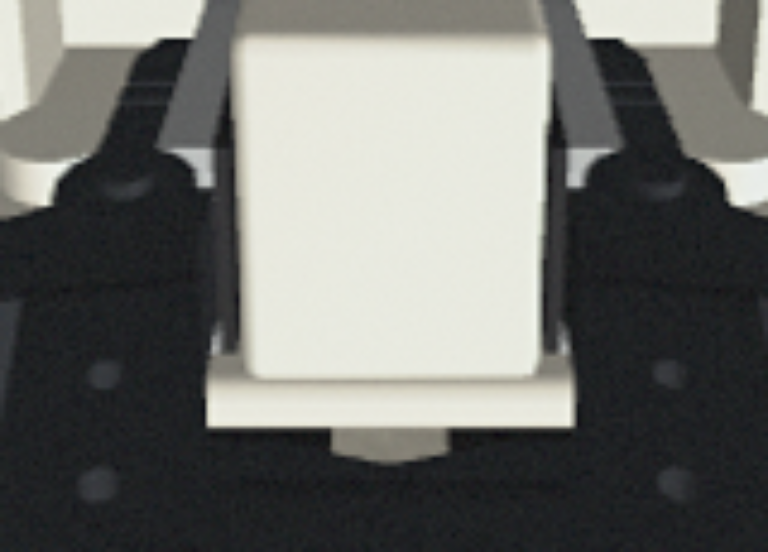

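View pics/s8.png

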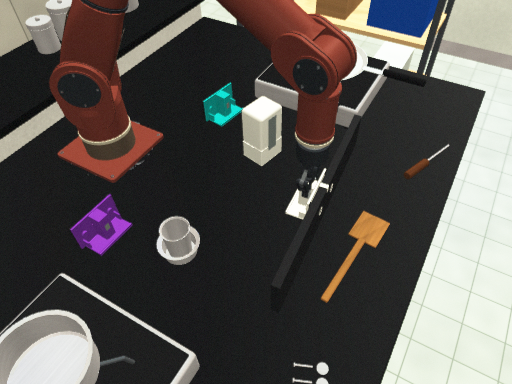

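The wrist view shows the tape and rail centrelines within about 0.5 mm, the push is steady at 9–10 N, and the bystanders are unmoved. Handing in.

```bash
python3 -c "
from rig import manip
print(manip.finish_job()); print(manip.state()['wrist_force'])"
```

```text
the job is handed in; nothing more can be done
None
the job is handed in; nothing more can be done
```

I gripped the white bracket by its rail, lifted it, and turned it about 18.5° square to the upstand. I eased it onto the stone slowly and handed the job in at about 9.6 s, still gripping and pressing.

**Last checks before handing in:**
- **Push:** steady at 9.2–9.8 N. The highest force along the push direction that I read was under 10 N.
- **Upright and square:** tool yaw was 5.02° against 5.04° for the stone. Tool tilt had grown to 0.2° under load.
- **Height:** the underside is at about 23.8 mm, which puts the inserts 0.2 mm below the holes.
- **Sideways:** the inserts are within about 0.5 mm of the holes. The camera and robot coordinates put them about 0.3 mm to one side, and the tape mark in the wrist view about 0.5 mm to the other.
- **Bystanders:** the dispenser, tumbler and davara, and spatula show no change in the scene image.

**Disagreements:**
- At the start, the top and wrist views differed by about 3 mm on how far out the bracket stood. I pressed by force, so this did not matter at the stone.
- About 3 N of upward friction from the stone remained at the end. I eased the tool up slightly, which only partly relieved it.
- The inserts and holes could not be seen directly once the bracket was seated, and nothing could be read after the hand-in, including the final force.

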